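# Pop the orange fuse hatch

## Task

Someone needs to look at the fuses in the bench box with the orange hatch. With the gripper shut, press the orange hatch down once with the fingertips, on its round mark, until it is fully home, then take the hand away, let the hatch pop up by itself and wait for about two seconds to see that it stays open. Do not push it down again, do not touch the box with the blue hatch, and leave everything else on the bench where it stands.

Things in the scene. Friction and masses are not known exactly. Their poses are not given: they have to be found in the camera images.
- orange_box: Grey steel fuse box fixed to the bench, 170 x 120 mm in plan, deck 80 mm above the bench, under an orange hatch. Origin: centre of its underside; x runs from the hatch's free edge towards its hinge, z up. It stands to the left or the right, turned by up to 0.4 rad.
- orange_hatch (a joint): Angle of the orange hatch (rad), a plate 120 mm (along the box's x) x 90 x 6 mm. Hinge axis parallel to the box's y, at x = +60, z = 91 mm of the box; free edge at x = -55 mm, on the robot's side. 0: shut, latched and level, top 98 mm above the bench, 18 mm above the deck; negative: pressed in, to the stop at about -0.095; positive: open, free edge up, to the stop at about 1.05.
- orange_press (a point): The spot to press: centre of a 26 mm white disc with a black middle on top of the orange hatch, 20 mm from its free edge, midway across, 95 mm from the hinge axis; it moves with the hatch. Shut: 98 mm above the bench, at x = -35, y = 0 mm of the box. The latch frees when the spot is pressed about 7 mm or more below this (4 to 5 N; stop at 9 mm) and let go; a shallower press leaves it latched.
- blue_box: The other fuse box, the same in all but the colour of its hatch, which is blue; to be left alone. Origin: centre of its underside.
- blue_hatch (a joint): Angle of the blue hatch (rad), as for the orange one; 0: shut and latched. It stays shut.
- glue: White glue bottle with a red cap, 52 mm across, 140 mm tall, loose, standing between the boxes. Origin: centre of its underside.
- offcut: Loose pale wood offcut, 140 x 45 x 22 mm, beyond the boxes. Origin: centre of its underside.
- screws: Loose glass jar with a steel lid, 64 mm across, 75 mm tall, at the left side. Origin: centre of its underside.
- driver: Loose screwdriver with a green handle lying beyond the boxes. Origin: underside, about mid-length.
- tape: Loose yellow ring, 90 mm across, 24 mm tall, at the right side. Origin: centre of its underside.
- fuse: Loose spare cartridge fuse, white with brass ends, 51 mm long, 14 mm thick, lying in front of the boxes. Origin: underside, mid-length.
- cup: Loose open steel cup, 76 mm across, 90 mm tall, at the left side. Origin: centre of its underside.
- orange_edge (a point): Middle of the free edge of the orange hatch, at the panel's mid-thickness; 95 mm above the bench when shut. Once freed, a damped spring swings the hatch up in about 1.5 s, following the finger with a few newtons: the edge rises about 100 mm and moves some 55 mm towards the hinge. Pressing the open hatch fully down latches it again.

How it is judged:
By the outcome, as a careful person would: the job done as asked, in the order asked, and still so for the second after the job is handed in, with the robot touching nothing.
It also fails if it takes over 40 s, if anything falls off the work surface, if the arm or the gripper's body presses on something with over 40 N, if the wrist force passes 120 N, or if a joint passes its speed limit or range.

## Robot

A 6-joint arm with a two-finger parallel gripper is mounted at the origin on the work surface. World frame = base frame: x ahead of the robot, y to its left, z up, the work surface at z = 0. Lengths are in mm, angles in rad, forces in N, time in s.
With the tool pointing down it reaches from about 300 to 775 mm from the base axis. Payload 14.6 kg.
Tool frame: the origin (TCP) lies between the finger pads; the fingertips stand 11 mm ahead of it and the grasp point (between the pads) lies 8 mm behind it; z points along the fingers, y is the direction in which the jaws open and shut (so a half turn about z gives the same grasp; the last joint's range is limited). The gripper opens to 94 mm and grips with 3 to 60 N. Pads are 16 mm wide; open, the fingers measure 119 mm over their backs; the gripper's body (75 mm by 177 mm) begins 78 mm behind the grasp point.
Start: joints at [1.055, 0.3, 1.521, -0, 1.321, -0.067], TCP at [238.633, 495.524, 216.446] pointing down, gripper open.
Joint ranges: [-3.03, 3.03], [-0.79, 2.21], [0.23, 2.52], [-1.04, 4.18], [0, 3.07], [-2.55, 2.55]. Speed limits (rad/s): [2.22, 2.22, 2.57, 3.14, 3.14, 3.14].

## Interface

Orientations are given as [roll, pitch, yaw] about the fixed x, y, z axes, in that order (R = Rz(yaw) Ry(pitch) Rx(roll)).
In Python, from cell import * gives the robot as it stands.
- The arm moves only by the tool arm_command, never from a script. Its argument "deltas" is a list of rows, each an object with "xyz": the shift along the world's x, y, z in m, a list of three; "turn": the turn, a rotation vector about the world's x, y, z in rad, a list of three. A call has 1 to 12 rows; each row shifts and turns the commanded pose from where the row before left it; what a row does not reach is not made up. A row lasts 1/8 s, in which the tool goes at most 62.5 mm and 10.7 degrees, less where a joint would pass 70% of its speed; a pose out of reach is approached as far as the arm can. A call with a gripper value outside its range is refused whole. "gripper" is the closure, from 0 (fully open) to 1 (shut), set as the call begins (left out, the last holds). The fingers move at their own pace and stop on an object; "force" is the grip in N (left out, the last holds). Time passes only in rows, so rows that do not move let the fingers close. It gives the time, the measured TCP pose, the force and the opening at its end, in the units of the state.
- read_state(): the state, without advancing time (a new reading comes with each control period).
- camera(name): name is "scene" or "top" or "wrist"; returns a dict with "color" (400x640x3 uint8, red, green, blue), "fx", "fy", "cx", "cy" (pixels), "k1" (the pictures are not rectified: a ray, as slopes to the right and down, at radius r is drawn at 1 + k1 r^2 times it, then the intrinsics apply), "rvec" (rotation vector, rad) and "tvec" (3), from world to camera coordinates, as OpenCV has them; the wrist camera has in their place "mount" (4x4, takes a point from camera to tool coordinates, whose origin is the TCP and whose axes are the flange's). Camera axes: x right, y down, z forward; pixel columns grow to the right and rows downward; lengths in mm; the calibration is good to about 2 mm. A picture is of the moment at which its call begins: read the wrist's pose just before it. There is no depth.
- sign_off(): hands the job in, once; it reports no verdict.
The state is a dict: "clock": time; "joints": joint angles; "qd": joint speeds; "effort": joint torques, N m; "eef_pos": TCP position; "eef_rot": TCP orientation; "wrist_force": force on the tool from outside, world axes, zero at the start; "moment": the same for the moment, N m; "finger_gap": finger opening in mm.
Only numpy, scipy, OpenCV 4.12 (cv2) and the standard library are available. Lean on these libraries where they do the work, as an engineer would, in place of code of your own. Each camera call takes 0.05 s, during which the arm holds its last target.

## Working session

There is one attempt and no reset: what is moved stays moved. The work goes in short steps, Python scripts to look and compute and a tool call to move; the robot and the scene stay as the last step left them, time stands still between calls to the robot, and variables do not carry over. Pictures are saved under pics/ and viewed, and the job is handed in when it is done.

Besides the shell and the picture viewer there is one more tool, called after "Emit:" in YAML: its name, and indented under it one key for each argument. arm_command: Moves the arm, as the interface text tells. Its arguments: {"type":"object","properties":{"deltas":{"type":"array","items":{"type":"object","properties":{"xyz":{"type":"array","items":{"type":"number"}},"turn":{"type":"array","items":{"type":"number"}}}}},"gripper":{"type":"number"},"force":{"type":"number"}},"required":["deltas"]}

```bash
mkdir -p pics
python3 - <<'E'
from cell import *
import cv2
s=read_state(); print(s)
for n in("scene","top"):
    c=camera(n); print({k:v for k,v in c.items() if k!="color"})
    cv2.imwrite(f"pics/{n}0.png",c["color"][:,:,::-1])
E
```

```text
{'clock': 0.0, 'joints': array([ 1.05542740e+00,  3.00439022e-01,  1.52155821e+00,  5.52691022e-06,
        1.32069174e+00, -6.65892011e-02]), 'qd': array([-7.59050525e-04,  7.27953300e-05, -5.27136179e-04, -1.46419694e-04,
        5.56115048e-04, -3.03397423e-04]), 'effort': array([ 2.56388317e-03, -5.31794107e+01, -3.52744710e+01,  7.09523493e-02,
        2.43755017e-02, -1.36472077e-04]), 'eef_pos': array([238.50467055, 495.33123709, 215.9135916 ]), 'eef_rot': array([-3.14049912e+00, -7.82907906e-05,  2.69281152e+00]), 'wrist_force': array([ 0.01648952,  0.20881545, -0.00147443]), 'moment': array([0.0081468 , 0.04654183, 0.0064424 ]), 'finger_gap': 94.17790386457996}
{'fx': 381.00614155666716, 'fy': 381.00614155666716, 'cx': 313.5288307650379, 'cy': 200.35155836584065, 'k1': -0.0041911582571260405, 'rvec': array([ 1.4414276 ,  2.41549167, -0.6145274 ]), 'tvec': array([ 267.27594704, -409.52330949, 1371.45963772])}
{'fx': 396.28175018297594, 'fy': 396.28175018297594, 'cx': 312.7622432980098, 'cy': 203.34807334351615, 'k1': -0.05337033825272633, 'rvec': array([ 2.18585906, -2.19178579,  0.08988037]), 'tvec': array([   7.65590808,  575.14413048, 1069.09381953])}
```

View pics/scene0.png

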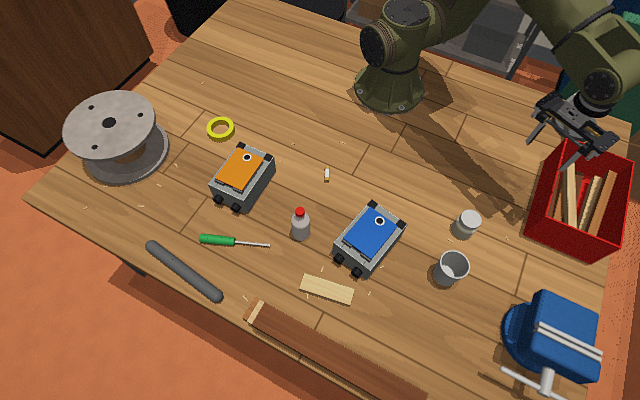

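View pics/top0.png

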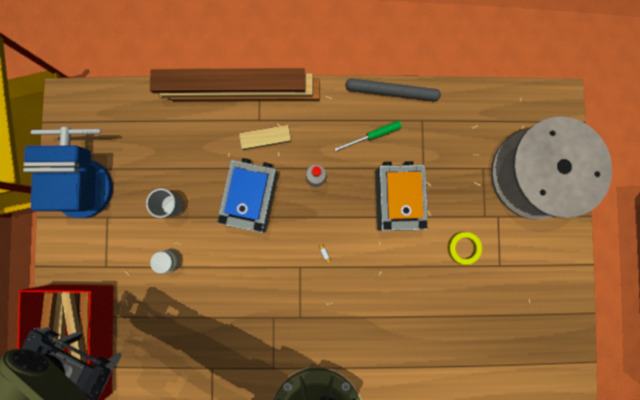

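The orange box is on the right: its mark is at about (406,211) in the top view and (247,157) in the scene view. The blue box is on the left, with the glue bottle between them at about (316,175) in the top view. Next I'll measure the disc in both views.

```bash
cat > h.py <<'E'
import cv2,numpy as np
def ray(c,u,v):
    K=np.array([[c["fx"],0,c["cx"]],[0,c["fy"],c["cy"]],[0,0,1]])
    p=cv2.undistortPoints(np.array([[[u,v]]],float),K,np.array([c["k1"],0,0,0,0.]))[0,0]
    R=cv2.Rodrigues(np.array(c["rvec"]))[0]; t=np.array(c["tvec"]).ravel()
    return -R.T@t, R.T@np.array([p[0],p[1],1])
def plane(c,u,v,z):
    o,d=ray(c,u,v); return o+d*(z-o[2])/d[2]
def tri(r1,r2):
    (o1,d1),(o2,d2)=r1,r2
    k=np.linalg.lstsq(np.stack([d1,-d2],1),o2-o1,rcond=None)[0]
    a,b=o1+k[0]*d1,o2+k[1]*d2
    return (a+b)/2,np.linalg.norm(a-b)
def orange(c,win):
    hsv=cv2.cvtColor(c["color"],cv2.COLOR_RGB2HSV)
    m=cv2.inRange(hsv,(12,200,150),(21,255,255)); w=np.zeros_like(m)
    x0,x1,y0,y1=win; w[y0:y1,x0:x1]=m[y0:y1,x0:x1]
    cs=cv2.findContours(w,cv2.RETR_EXTERNAL,cv2.CHAIN_APPROX_NONE)[0]
    return w,max(cs,key=cv2.contourArea)
def disc(c,u,v,r=9):
    # white+black disc: low saturation region
    u,v=int(u),int(v)
    p=cv2.cvtColor(c["color"],cv2.COLOR_RGB2HSV)[v-r:v+r+1,u-r:u+r+1]
    m=(p[...,1]<90)&(p[...,2]>120)
    m=m.astype(np.uint8)
    cs=cv2.findContours(m,cv2.RETR_EXTERNAL,cv2.CHAIN_APPROX_NONE)[0]
    return [(cv2.contourArea(k),np.array(cv2.minEnclosingCircle(k)[0])+[u-r,v-r],np.array(cv2.boundingRect(k))+[u-r,v-r,0,0]) for k in cs]
E
python3 - <<'E'
from cell import *
from h import *
C={}
for n,w,d in(("scene",(190,290,130,220),(247,157)),("top",(370,440,155,240),(406,211))):
    c=camera(n);C[n]=c
    m,k=orange(c,w); r=cv2.minAreaRect(k); print(n,r)
    print([plane(c,*p,98).round(1) for p in cv2.boxPoints(r)])
    for q in disc(c,*d): print(q,plane(c,*q[1],98).round(1))
    x0,y0=w[0],w[2]
    cv2.imwrite(f"pics/{n}_crop.png",cv2.resize(c["color"][w[2]:w[3],w[0]:w[1],::-1],None,fx=6,fy=6,interpolation=cv2.INTER_NEAREST))
E
```

```text
scene ((239.08399963378906, 167.71200561523438), (29.029705047607422, 43.19670486450195), 34.69515609741211)
[array([ 653.5, -266.6,   98. ]), array([ 517.1, -275. ,   98. ]), array([ 533.9, -181.7,   98. ]), array([ 666.2, -178.3,   98. ])]
(43.0, array([246.5, 156.5]), array([242, 154,  10,   7])) [ 552.  -227.5   98. ]
(45.0, array([250., 151.]), array([244, 148,  13,   7])) [ 530.7 -229.3   98. ]
top ((404.5498046875, 194.54525756835938), (46.23332977294922, 33.77125549316406), 87.27368927001953)
[array([ 649.5, -183.9,   98. ]), array([ 653.8, -271.9,   98. ]), array([ 534.2, -274.8,   98. ]), array([ 530.4, -187.5,   98. ])]
(68.0, array([405.72222233, 210.05555534]), array([401, 205,  10,  11])) [ 551.7 -231.6   98. ]
```

View pics/top_crop.png

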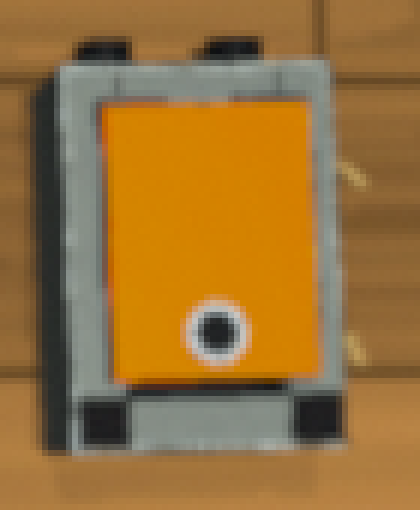

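View pics/scene_crop.png

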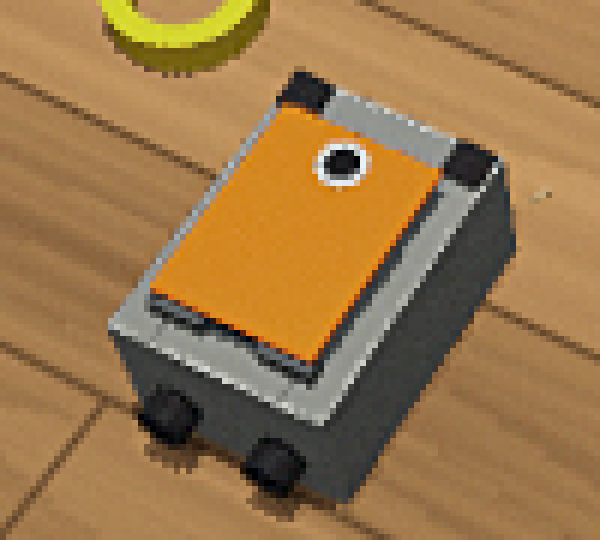

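Both views put the mark at about (552, -229.5, 98), and they agree to within 4 mm. The hatch outline measures about 119 x 88 mm, which fits the given size, and its free edge is at x≈532, so the mark should be at x≈552. The box is turned by only about 0.03 rad. I'll shut the gripper and move over the mark.

Emit:
arm_command:
  deltas:
    - {"xyz":[0.01,-0.02,0]}
    - {"xyz":[0.016,-0.037,0]}
    - {"xyz":[0.018,-0.042,0]}
    - {"xyz":[0.018,-0.042,0]}
    - {"xyz":[0.018,-0.042,0]}
    - {"xyz":[0.018,-0.042,0]}
    - {"xyz":[0.018,-0.042,0]}
    - {"xyz":[0.018,-0.042,0]}
    - {"xyz":[0.018,-0.042,0]}
    - {"xyz":[0.018,-0.042,0]}
    - {"xyz":[0.018,-0.042,0]}
    - {"xyz":[0.018,-0.042,0]}
  gripper: 1

```text
validation failed for argument at $.de...
```

Emit:
arm_command:
  deltas:
    - {"xyz":[0.01,-0.02,0.0],"turn":[0.0,0.0,0.0]}
    - {"xyz":[0.016,-0.037,0.0],"turn":[0.0,0.0,0.0]}
    - {"xyz":[0.018,-0.042,0.0],"turn":[0.0,0.0,0.0]}
    - {"xyz":[0.018,-0.042,0.0],"turn":[0.0,0.0,0.0]}
    - {"xyz":[0.018,-0.042,0.0],"turn":[0.0,0.0,0.0]}
    - {"xyz":[0.018,-0.042,0.0],"turn":[0.0,0.0,0.0]}
    - {"xyz":[0.018,-0.042,0.0],"turn":[0.0,0.0,0.0]}
    - {"xyz":[0.018,-0.042,0.0],"turn":[0.0,0.0,0.0]}
    - {"xyz":[0.018,-0.042,0.0],"turn":[0.0,0.0,0.0]}
    - {"xyz":[0.018,-0.042,0.0],"turn":[0.0,0.0,0.0]}
    - {"xyz":[0.018,-0.042,0.0],"turn":[0.0,0.0,0.0]}
    - {"xyz":[0.018,-0.042,0.0],"turn":[0.0,0.0,0.0]}
  gripper: 1.0

```text
clock: 1.7
eef_pos: [445.0, 17.0, 216.5]
eef_rot: [3.142, 0.0, 2.693]
wrist_force: [0.0, 1.4, -0.2]
finger_gap: 0.1
```

Emit:
arm_command:
  deltas:
    - {"xyz":[0.018,-0.042,0.0],"turn":[0.0,0.0,0.0]}
    - {"xyz":[0.018,-0.042,0.0],"turn":[0.0,0.0,0.0]}
    - {"xyz":[0.018,-0.042,0.0],"turn":[0.0,0.0,0.0]}
    - {"xyz":[0.018,-0.042,-0.01],"turn":[0.0,0.0,0.0]}
    - {"xyz":[0.018,-0.042,-0.02],"turn":[0.0,0.0,0.0]}
    - {"xyz":[0.012,-0.025,-0.025],"turn":[0.0,0.0,0.0]}
    - {"xyz":[0.005,-0.0115,-0.02],"turn":[0.0,0.0,0.0]}
    - {"xyz":[0.0,0.0,0.0],"turn":[0.0,0.0,0.0]}
    - {"xyz":[0.0,0.0,0.0],"turn":[0.0,0.0,0.0]}

```text
clock: 2.82
eef_pos: [551.8, -227.6, 142.3]
eef_rot: [3.142, 0.001, 2.693]
wrist_force: [-0.0, -0.2, 0.0]
finger_gap: 0.6
```

Run:
```python
from cell import *
from h import *
s=read_state();print(s["eef_pos"],s["eef_rot"],s["wrist_force"],s["joints"].round(2))
c=camera("wrist");print({k:v for k,v in c.items() if k!="color"})
cv2.imwrite("pics/w1.png",c["color"][:,:,::-1])
c=camera("scene");cv2.imwrite("pics/s1.png",cv2.resize(c["color"][80:260,150:390,::-1],None,fx=3,fy=3))
```

```text
[ 551.76072715 -227.61451034  142.34754655] [3.14154209e+00 7.78621492e-04 2.69305147e+00] [-0.00257731 -0.19980385  0.01956905] [-0.45  0.47  1.47  0.    1.21 -1.57]
{'fx': 336.21947752209536, 'fy': 336.21947752209536, 'cx': 315.0337262323724, 'cy': 197.4914474140507, 'k1': 0.00877175901141156, 'mount': array([[-7.59694527e-04, -9.70730189e-01, -2.40171445e-01,
         7.06080296e+01],
       [ 9.99999678e-01, -6.75716426e-04, -4.32007845e-04,
         2.58684067e-03],
       [ 2.57075267e-04, -2.40171696e-01,  9.70730390e-01,
        -1.70037768e+02],
       [ 0.00000000e+00,  0.00000000e+00,  0.00000000e+00,
         1.00000000e+00]])}
```

View pics/w1.png

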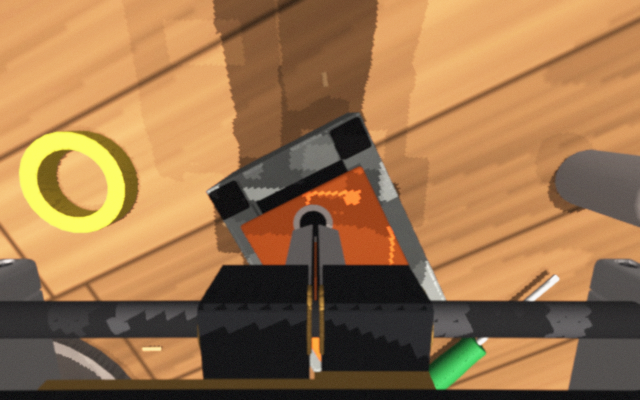

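View pics/s1.png

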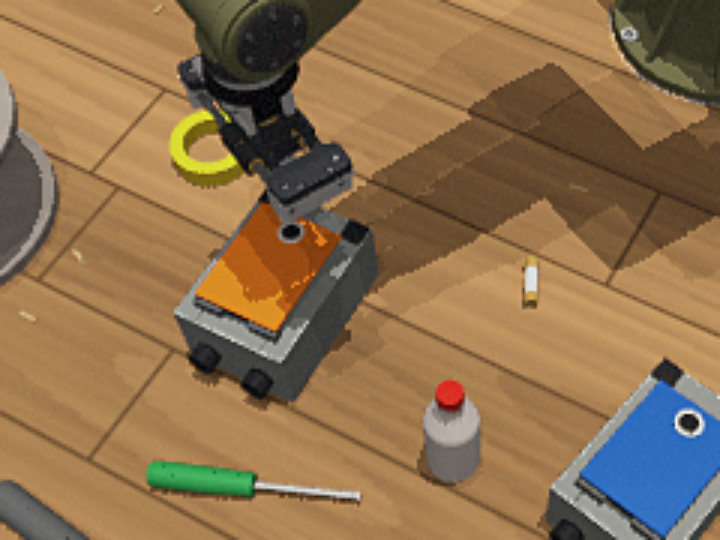

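In the wrist view the fingertips point at the orange disc, with its visible upper half at about (314,215). The scene view shows the hatch still shut and the hand above it. I'll check where the calibrated mark projects in the wrist view.

Run:
```python
from cell import *
from h import *
from scipy.spatial.transform import Rotation as Ro
s=read_state();c=camera("wrist");M=c["mount"]
R=Ro.from_euler("xyz",s["eef_rot"]).as_matrix();T=np.eye(4);T[:3,:3]=R;T[:3,3]=s["eef_pos"]
W=np.linalg.inv(T@M)
K=np.array([[c["fx"],0,c["cx"]],[0,c["fy"],c["cy"]],[0,0,1]])
c["rvec"]=cv2.Rodrigues(W[:3,:3])[0];c["tvec"]=W[:3,3]
P=np.array([[552,-229.5,98]])
print(cv2.projectPoints(P,c["rvec"],c["tvec"],K,np.array([c["k1"],0,0,0]))[0])
for uv in((293,218),(333,218),(313,204),(313,218)): print(uv,plane(c,*uv,98).round(1))
cv2.imwrite("pics/w2.png",cv2.resize(c["color"][150:280,240:420,::-1],None,fx=4,fy=4,interpolation=cv2.INTER_NEAREST))
```

```text
[[[312.58780202 224.00770419]]]
(293, 218) [ 542.5 -239.5   98. ]
(333, 218) [ 554.1 -215.4   98. ]
(313, 204) [ 539.6 -223.2   98. ]
(313, 218) [ 548.3 -227.4   98. ]
```

View pics/w2.png

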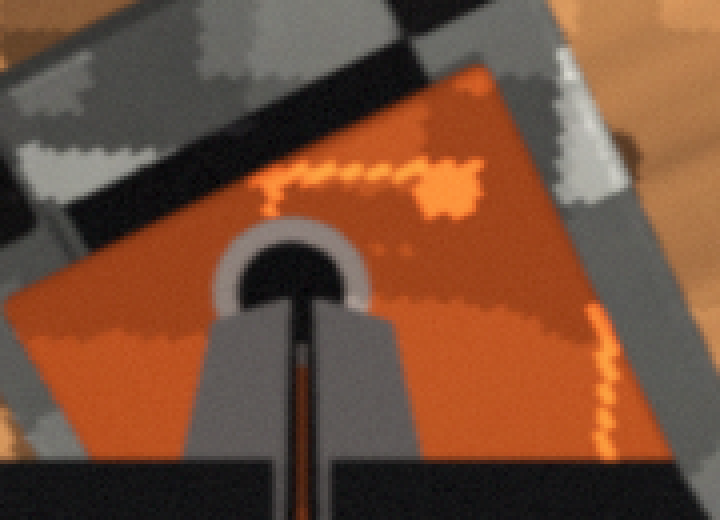

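The wrist view gives the disc centre at pixel (313.1,223.6) against the predicted (312.6,224.0), so the position is confirmed. I'll descend to just above the mark.

Emit:
arm_command:
  deltas:
    - {"xyz":[0.0,-0.002,-0.01],"turn":[0.0,0.0,0.0]}
    - {"xyz":[0.0,0.0,-0.01],"turn":[0.0,0.0,0.0]}
    - {"xyz":[0.0,0.0,-0.008],"turn":[0.0,0.0,0.0]}
    - {"xyz":[0.0,0.0,0.0],"turn":[0.0,0.0,0.0]}

```text
clock: 3.48
eef_pos: [551.3, -229.8, 112.5]
eef_rot: [-3.142, -0.001, 2.693]
wrist_force: [-0.6, -0.6, 0.2]
finger_gap: 0.3
```

Emit:
arm_command:
  deltas:
    - {"xyz":[0.0,0.0,-0.003],"turn":[0.0,0.0,0.0]}
    - {"xyz":[0.0,0.0,-0.003],"turn":[0.0,0.0,0.0]}
    - {"xyz":[0.0,0.0,-0.003],"turn":[0.0,0.0,0.0]}
    - {"xyz":[0.0,0.0,-0.001],"turn":[0.0,0.0,0.0]}
    - {"xyz":[0.0,0.0,0.0],"turn":[0.0,0.0,0.0]}

```text
clock: 4.1
eef_pos: [551.6, -230.0, 103.5]
eef_rot: [-3.142, 0.0, 2.693]
wrist_force: [-2.0, -0.1, 3.1]
finger_gap: 0.6
```

Emit:
arm_command:
  deltas:
    - {"xyz":[0.0,0.0,-0.0015],"turn":[0.0,0.0,0.0]}
    - {"xyz":[0.0,0.0,-0.0015],"turn":[0.0,0.0,0.0]}
    - {"xyz":[0.0,0.0,0.0],"turn":[0.0,0.0,0.0]}

```text
clock: 4.47
eef_pos: [551.7, -230.1, 100.7]
eef_rot: [-3.142, 0.0, 2.693]
wrist_force: [-3.1, 0.1, 6.3]
finger_gap: 0.8
```

Emit:
arm_command:
  deltas:
    - {"xyz":[0.0,0.0,-0.001],"turn":[0.0,0.0,0.0]}
    - {"xyz":[0.0,0.0,0.0],"turn":[0.0,0.0,0.0]}

```text
clock: 4.72
eef_pos: [551.8, -230.1, 100.4]
eef_rot: [-3.142, 0.001, 2.693]
wrist_force: [-6.6, 1.8, 12.8]
finger_gap: 0.6
```

The force rose to 12.8 N for the last 0.3 mm, so the hatch is on its stop and fully home. I'll take the hand up and back towards the robot.

Emit:
arm_command:
  deltas:
    - {"xyz":[0.0,0.0,0.015],"turn":[0.0,0.0,0.0]}
    - {"xyz":[-0.01,0.0,0.035],"turn":[0.0,0.0,0.0]}
    - {"xyz":[-0.03,0.0,0.035],"turn":[0.0,0.0,0.0]}
    - {"xyz":[-0.035,0.0,0.03],"turn":[0.0,0.0,0.0]}
    - {"xyz":[-0.035,0.0,0.03],"turn":[0.0,0.0,0.0]}
    - {"xyz":[-0.03,0.0,0.02],"turn":[0.0,0.0,0.0]}
    - {"xyz":[-0.02,0.0,0.01],"turn":[0.0,0.0,0.0]}
    - {"xyz":[0.0,0.0,0.0],"turn":[0.0,0.0,0.0]}
    - {"xyz":[0.0,0.0,0.0],"turn":[0.0,0.0,0.0]}

```text
clock: 5.85
eef_pos: [392.1, -229.9, 274.1]
eef_rot: [3.141, -0.0, 2.693]
wrist_force: [0.7, 0.3, 1.1]
finger_gap: 0.6
```

Run:
```python
from cell import *
from h import *
c=camera("scene");cv2.imwrite("pics/s2.png",cv2.resize(c["color"][80:260,150:390,::-1],None,fx=3,fy=3))
```

```text
(no output)
```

View pics/s2.png

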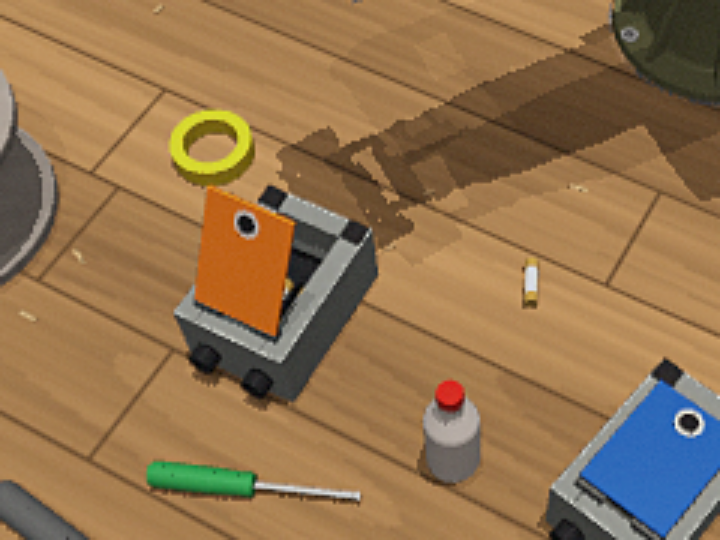

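The orange hatch is swinging up, with its mark now at (246,223) in the enlarged crop. The hand is clear and nothing else has moved. I'll wait a little over two seconds.

Emit:
arm_command:
  deltas:
    - {"xyz":[0.0,0.0,0.0]}
    - {"xyz":[0.0,0.0,0.0]}
    - {"xyz":[0.0,0.0,0.0]}
    - {"xyz":[0.0,0.0,0.0]}
    - {"xyz":[0.0,0.0,0.0]}
    - {"xyz":[0.0,0.0,0.0]}
    - {"xyz":[0.0,0.0,0.0]}
    - {"xyz":[0.0,0.0,0.0]}
    - {"xyz":[0.0,0.0,0.0]}
    - {"xyz":[0.0,0.0,0.0]}
    - {"xyz":[0.0,0.0,0.0]}
    - {"xyz":[0.0,0.0,0.0]}

```text
validation failed for argument at $.de...
```

Emit:
arm_command:
  deltas:
    - {"xyz":[0.0,0.0,0.0]}
    - {"xyz":[0.0,0.0,0.0]}
    - {"xyz":[0.0,0.0,0.0]}
    - {"xyz":[0.0,0.0,0.0]}
    - {"xyz":[0.0,0.0,0.0]}
    - {"xyz":[0.0,0.0,0.0]}
    - {"xyz":[0.0,0.0,0.0]}
    - {"xyz":[0.0,0.0,0.0]}
    - {"xyz":[0.0,0.0,0.0]}
    - {"xyz":[0.0,0.0,0.0]}
    - {"xyz":[0.0,0.0,0.0]}
    - {"xyz":[0.0,0.0,0.0]}

```text
validation failed for argument at $.de...
```

Run:
```python
from cell import *
from h import *
C={n:camera(n) for n in("scene","top")}
cv2.imwrite("pics/s3.png",C["scene"]["color"][:,:,::-1]);cv2.imwrite("pics/t3.png",C["top"]["color"][:,:,::-1])
s=read_state();print(s["clock"],s["wrist_force"])
for n in C: # free edge middle from contour corners
    m,k=orange(C[n],(190,290,110,220) if n=="scene" else (370,450,150,240)); print(n,cv2.boxPoints(cv2.minAreaRect(k)).round())
    a=cv2.imread(f"pics/{n}0.png").astype(int);d=abs(a-C[n]["color"][:,:,::-1]).max(2)
    print(n)
```

```text
6.0 [ 1.03845218 -1.08676878  0.25928509]
scene [[212. 186.]
 [219. 142.]
 [248. 146.]
 [241. 191.]]
scene
top [[388. 172.]
 [433. 172.]
 [433. 191.]
 [388. 191.]]
top
```

View pics/s3.png

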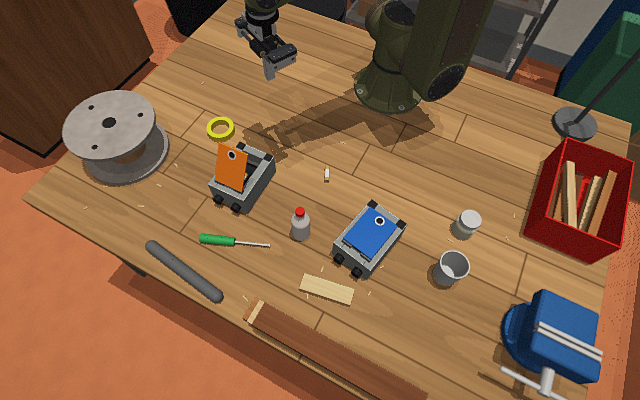

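View pics/t3.png

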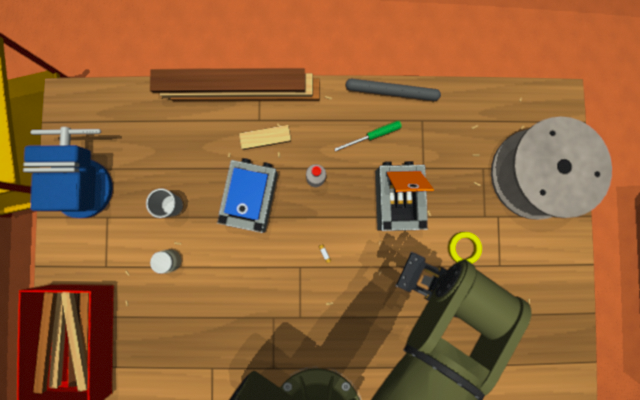

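The waiting calls were refused because each row needs a "turn", so I'll repeat them with it.

Emit:
arm_command:
  deltas:
    - {"xyz":[0.0,0.0,0.0],"turn":[0.0,0.0,0.0]}
    - {"xyz":[0.0,0.0,0.0],"turn":[0.0,0.0,0.0]}
    - {"xyz":[0.0,0.0,0.0],"turn":[0.0,0.0,0.0]}
    - {"xyz":[0.0,0.0,0.0],"turn":[0.0,0.0,0.0]}
    - {"xyz":[0.0,0.0,0.0],"turn":[0.0,0.0,0.0]}
    - {"xyz":[0.0,0.0,0.0],"turn":[0.0,0.0,0.0]}
    - {"xyz":[0.0,0.0,0.0],"turn":[0.0,0.0,0.0]}
    - {"xyz":[0.0,0.0,0.0],"turn":[0.0,0.0,0.0]}
    - {"xyz":[0.0,0.0,0.0],"turn":[0.0,0.0,0.0]}
    - {"xyz":[0.0,0.0,0.0],"turn":[0.0,0.0,0.0]}
    - {"xyz":[0.0,0.0,0.0],"turn":[0.0,0.0,0.0]}
    - {"xyz":[0.0,0.0,0.0],"turn":[0.0,0.0,0.0]}

```text
clock: 7.5
eef_pos: [391.6, -230.0, 274.5]
eef_rot: [-3.142, -0.0, 2.693]
wrist_force: [0.8, 0.1, -1.3]
finger_gap: 0.5
```

Emit:
arm_command:
  deltas:
    - {"xyz":[0.0,0.0,0.0],"turn":[0.0,0.0,0.0]}
    - {"xyz":[0.0,0.0,0.0],"turn":[0.0,0.0,0.0]}
    - {"xyz":[0.0,0.0,0.0],"turn":[0.0,0.0,0.0]}
    - {"xyz":[0.0,0.0,0.0],"turn":[0.0,0.0,0.0]}
    - {"xyz":[0.0,0.0,0.0],"turn":[0.0,0.0,0.0]}
    - {"xyz":[0.0,0.0,0.0],"turn":[0.0,0.0,0.0]}
    - {"xyz":[0.0,0.0,0.0],"turn":[0.0,0.0,0.0]}
    - {"xyz":[0.0,0.0,0.0],"turn":[0.0,0.0,0.0]}
    - {"xyz":[0.0,0.0,0.0],"turn":[0.0,0.0,0.0]}
    - {"xyz":[0.0,0.0,0.0],"turn":[0.0,0.0,0.0]}
    - {"xyz":[0.0,0.0,0.0],"turn":[0.0,0.0,0.0]}
    - {"xyz":[0.0,0.0,0.0],"turn":[0.0,0.0,0.0]}

```text
clock: 9.0
eef_pos: [391.6, -230.0, 274.4]
eef_rot: [-3.142, -0.0, 2.693]
wrist_force: [-0.5, -0.1, 0.2]
finger_gap: 0.4
```

Run:
```python
from cell import *
from h import *
C={n:camera(n) for n in("scene","top")}
cv2.imwrite("pics/s4.png",C["scene"]["color"][:,:,::-1]);cv2.imwrite("pics/t4.png",C["top"]["color"][:,:,::-1])
s=read_state();print(s["clock"],s["wrist_force"])
a=cv2.imread("pics/s3.png").astype(int);d=abs(a-C["scene"]["color"][:,:,::-1]).max(2)
ys,xs=np.where(d>60);print(len(xs),(xs.min(),xs.max(),ys.min(),ys.max()) if len(xs) else "")
```

```text
9.1 [0.45291531 0.18130099 0.43754942]
70 (np.int64(234), np.int64(428), np.int64(1), np.int64(147))
```

View pics/s4.png

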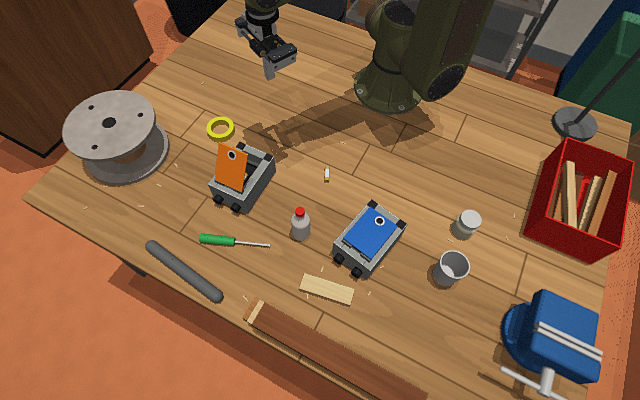

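View pics/t4.png

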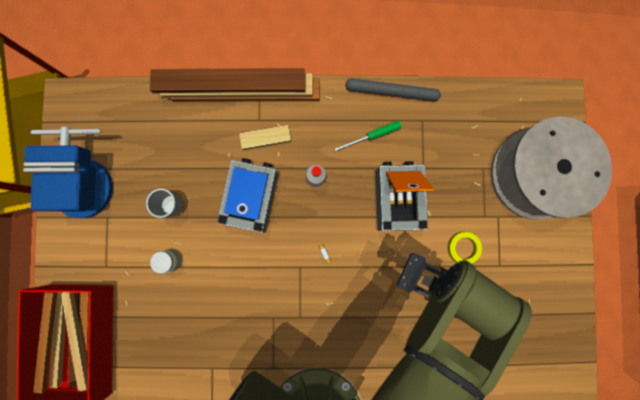

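After more than 3 s the orange hatch is still fully open, with its mark at (232,155) in the scene view and the fuses visible at about (402,198) in the top view. The blue hatch is shut and the loose items are where they were.

```bash
python3 -c "
from cell import *
print(sign_off())"
```

```text
the job is handed in; nothing more can be done
None
```

The orange hatch is open and has stayed open, and the job is handed in. With the gripper shut I pressed it once on its round mark, at about (552, -230) mm, down to its stop. The fingertips ended about 8.6 mm below the shut level, and the force rose to 12.8 N there. I then lifted the hand up and back, and the hatch swung open by itself.

- **Hatch:** it was up 1.1 s after I let go. Pictures 3.1 s apart, the last at 9.1 s, show it unchanged and the fuses visible.
- **Rest of the bench:** the blue hatch is shut and, judged by eye, the loose items stand where they were. The wrist force was near zero with the hand clear.
- **Position check:** the two fixed cameras differed by about 4 mm on the mark. I used their mean, and the wrist camera confirmed it to within a pixel.
- **Refused calls:** three move calls were refused because their rows left out "turn". They moved nothing.
- **Not conclusive:** the last picture comparison showed 70 changed pixels. They lie in a region that takes in the arm, its shadow and the tip of the hatch, and I did not trace them further.

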